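# Snap the storage tub's lid shut

### The job

The snap-fit lid of the grey storage tub on the glass shelf has only been laid in place and is loose all round. With the fingertips press its rim down corner by corner, not the whole lid in one push, until each of the four corners has clicked shut and the lid sits fully home. Only press: do not lift or shove the tub or its lid, leave the jar, remote, hairbrush and key where they lie, and end with the hand clear.

Things in the scene. Friction and masses are not known exactly. Their poses are not given: they have to be found in the camera images.
- tub: grey plastic storage tub, oblong, 110 mm (its x) by 160 mm (its y), rim 70 mm high, 0.6 to 0.9 kg, standing loose on the smoked glass shelf (its top 20 mm above the base), turned up to 45 degrees either way. Origin: centre of its underside, z up.
- lid: white snap-fit lid, 125 by 175 mm, rounded corners, 15 mm skirt, faint fold line across its middle, lying on the tub's rim. Springy: each corner goes down on its own (others may rise a few mm). An open corner stands 9 mm too high; pressed near its snap with 8 to 11 N it gives way, drops home and stays. Pressed between two corners, both snaps resist. Origin: middle of the underside of its top plate.
- corner_a (a point): point on the lid's flat border at its -x, +y corner (tub axes), 10.5 mm in from the lid's long edge and 21.5 mm from its short edge, beside the snap under that corner: a good place to press. In the tub's frame at x -52, y +66 mm, and z 82 mm while the corner is open, 73 mm when clicked shut. z axis: out of the lid's top.
- corner_b (a point): point on the lid's flat border at its -x, -y corner (tub axes), 10.5 mm in from the lid's long edge and 21.5 mm from its short edge, beside the snap under that corner: a good place to press. In the tub's frame at x -52, y -66 mm, and z 82 mm while the corner is open, 73 mm when clicked shut. z axis: out of the lid's top.
- corner_c (a point): point on the lid's flat border at its +x, -y corner (tub axes), 10.5 mm in from the lid's long edge and 21.5 mm from its short edge, beside the snap under that corner: a good place to press. In the tub's frame at x +52, y -66 mm, and z 82 mm while the corner is open, 73 mm when clicked shut. z axis: out of the lid's top.
- corner_d (a point): point on the lid's flat border at its +x, +y corner (tub axes), 10.5 mm in from the lid's long edge and 21.5 mm from its short edge, beside the snap under that corner: a good place to press. In the tub's frame at x +52, y +66 mm, and z 82 mm while the corner is open, 73 mm when clicked shut. z axis: out of the lid's top.
- jar: white plastic jar with twist cap, 68 mm across, 72 mm high, loose, bystander. Origin: centre of its underside.
- remote: black remote control, 152 (its x) by 44 by 17 mm, lying loose, bystander. Origin: centre of its underside.
- hairbrush: wooden hairbrush lying bristles up, 223 mm long along its x, head 66 mm wide to +x, 31 mm high, loose, bystander. Origin: on its underside where the handle meets the head.
- key: steel key with a green silicone cover on its head, 63 mm long along its x, blade to +x, 8 mm high, lying loose, bystander. Origin: under the centre of the cover.

How it is judged:
By the outcome, as a careful person would: the job done as asked, in the order asked, and still so for the second after the job is handed in, with the robot touching nothing.
It also fails if it takes over 48 s, if anything falls off the work surface, if the arm or the gripper's body presses on something with over 40 N, if the wrist force passes 120 N, or if a joint passes its speed limit or range.

### The arm

A 7-joint arm with a two-finger parallel gripper is mounted at the origin on the work surface. World frame = base frame: x ahead of the robot, y to its left, z up, the work surface at z = 0. Lengths are in m, angles in rad, forces in N, time in s.
With the tool pointing down it reaches from about 0.425 to 0.875 m from the base axis. Payload 9.9 kg.
Tool frame: the origin (TCP) lies on the front face of the gripper's body, between the roots of the fingers; the fingertips stand 73 mm ahead of it and the grasp point (between the pads) lies 54 mm ahead of it; z points along the fingers, y is the line along which they close (so a half turn about z gives the same grasp; the last joint's range is limited). The gripper opens to 85 mm and grips with 20 to 120 N. Pads are 22 mm wide; open, the fingers measure 114 mm over their backs; the gripper's body (76 mm by 85 mm) begins 54 mm behind the grasp point. The pads swing forward as they close: fully open they stand 13 mm farther back than shut.
Start: joints at [-1.237, 0.576, 0.025, 1.437, -0.015, 1.129, -0.057], TCP at [0.274, 0.617, 0.304] pointing down, gripper open.
Joint ranges: [-2.76, 2.76], [-0.34, 2.15], [-1.52, 1.57], [0.19, 2.46], [-1.09, 4.23], [0.17, 1.99], [-2.82, 2.82]. Speed limits (rad/s): [2.22, 2.22, 3.01, 3.01, 3.14, 3.14, 3.14].

### API

Orientations are given as a rotation vector (axis times angle).
In Python, from station import ctrl, imaging gives the robot as it stands. The module is installed in compiled form; this text tells all that it offers.
- The arm moves only by the tool send_rows, never from a script. Its arguments are lists of equal length, an entry for each row: "dp": the shift along the tool's x, y, z scaled (see below), a list of three; "twist": the turn, a rotation vector about the tool's x, y, z scaled (see below), a list of three; "hand": the closure, from 0 (fully open) to 1 (shut). A call has 1 to 8 rows; each row shifts and turns the commanded pose from where the row before left it, along the tool's axes as they then stand; what a row does not reach is not made up. The controller multiplies each number of a shift by 0.025 m and each number of a turn by 45 degrees. A row lasts 1/12 s, in which the tool goes at most 41.7 mm and 7.16 degrees, less where a joint would pass 70% of its speed; a pose out of reach is approached as far as the arm can. A call with a number of a shift or a turn outside -1 to 1 is refused whole. A call with a gripper value outside its range is refused whole. The fingers move at their own pace and stop on an object; the grip force is fixed at half the most. Time passes only in rows, so rows that do not move let the fingers close. It gives the time, the measured TCP pose, the force, the opening and the grip force at its end, in the units of the state.
- ctrl.read_state(): the state, without advancing time (a new reading comes with each control period).
- imaging.capture(name): name is "side" or "top" or "wrist"; returns a dict with "image" (384x512x3 uint8, red, green, blue), "fx", "fy", "cx", "cy" (pixels), "pose" (4x4, takes a point from camera to world coordinates); the wrist camera has in their place "tool_from_camera" (4x4, takes a point from camera to tool coordinates, whose origin is the TCP and whose axes are the flange's). Camera axes: x right, y down, z forward; pixel columns grow to the right and rows downward; lengths in m; the calibration is good to about 2 mm. A picture is of the moment at which its call begins: read the wrist's pose just before it. There is no depth.
- ctrl.job_done(): hands the job in; it is judged then, once.
The state is a dict: "t": time; "joint_pos": joint angles; "joint_vel": joint speeds; "tau": joint torques, N m; "ee_pos": TCP position; "ee_rot": TCP orientation; "wrist_force": force on the tool from outside, world axes, zero at the start; "ft_torque": the same for the moment, N m; "width": finger opening in m; "grasp_force": force on a finger pad.
Only numpy, scipy, OpenCV 4.12 (cv2) and the standard library are available. Lean on these libraries where they do the work, as an engineer would, in place of code of your own. Each camera call takes 0.05 s, during which the arm holds its last target. There are 200 camera calls.

## Working session

There is one attempt and no reset: what is moved stays moved. The work goes in short steps, Python scripts to look and compute and a tool call to move; the robot and the scene stay as the last step left them, time stands still between calls to the robot, and variables do not carry over. Pictures are saved under pics/ and viewed, at most 10 in all, crops included, and the job is handed in when it is done.

Besides the shell and the picture viewer there is one more tool, called after "Request:" in YAML: its name, and indented under it one key for each argument. send_rows: Moves the arm, as the interface text tells. Shifts and turns lie within -1 to 1; 1 stands for 0.025 m of shift or 45 degrees of turn. Its arguments: {"type":"object","properties":{"dp":{"type":"array","items":{"type":"array","items":{"type":"number"}}},"twist":{"type":"array","items":{"type":"array","items":{"type":"number"}}},"hand":{"type":"array","items":{"type":"number"}}},"required":["dp","twist","hand"]}

```bash
mkdir -p pics; python3 - <<'E'
from station import ctrl, imaging
import cv2, pickle, numpy as np
s=ctrl.read_state(); print(s['t'],s['ee_pos'],s['ee_rot'],s['wrist_force'],s['width'])
d={n:imaging.capture(n) for n in('top','side')}
pickle.dump(d,open('d.pkl','wb'))
for n in d:
    cv2.imwrite(f'pics/{n}.png',d[n]['image'][:,:,::-1]); print(n,d[n]['fx'],d[n]['cx'],d[n]['cy'],np.round(d[n]['pose'],3).tolist())
E
```

```text
0.0 [0.27373722 0.61663811 0.30307074] [-6.51427609e-01 -3.07303000e+00  2.52375490e-03] [-0.49782506 -0.35756004 -0.04995859] 0.08566637955186503
top 479.5791934174018 249.61177307225685 194.08543852844227 [[0.016, -0.994, 0.105, 0.441], [-1.0, -0.018, -0.024, 0.062], [0.026, -0.105, -0.994, 1.231], [0.0, 0.0, 0.0, 1.0]]
side 372.2368612907934 252.59939227532118 188.69456664426667 [[-0.764, -0.335, 0.551, 0.133], [-0.645, 0.393, -0.655, 0.56], [0.003, -0.856, -0.516, 0.5], [0.0, 0.0, 0.0, 1.0]]
```

View pics/top.png

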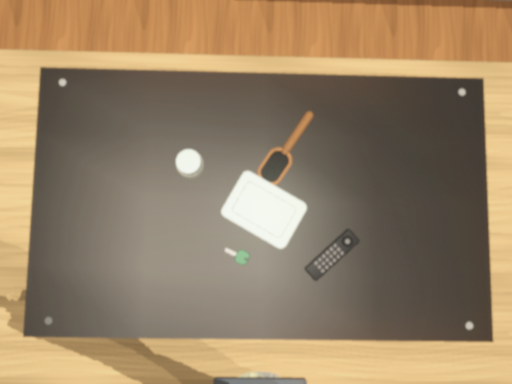

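View pics/side.png

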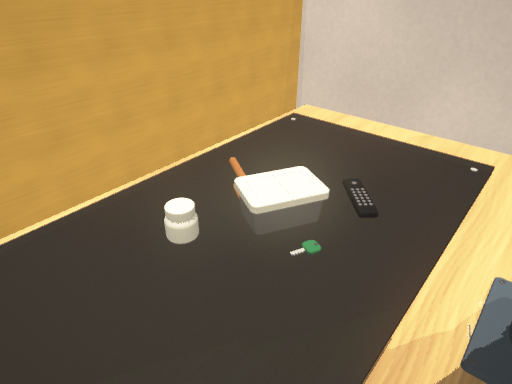

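```bash
cat > h.py <<'E'
import numpy as np, cv2, pickle
from scipy.spatial.transform import Rotation as R
def cast(d,px,z,pose=None):
    P=d['pose'] if pose is None else pose
    px=np.atleast_2d(px).astype(float)
    r=np.c_[(px[:,0]-d['cx'])/d['fx'],(px[:,1]-d['cy'])/d['fy'],np.ones(len(px))]@P[:3,:3].T
    o=P[:3,3]; return o+r*((z-o[2])/r[:,2])[:,None]
def whites(im):
    hsv=cv2.cvtColor(im,cv2.COLOR_RGB2HSV)
    m=cv2.inRange(hsv,(0,0,130),(180,50,255))
    c,_=cv2.findContours(m,cv2.RETR_EXTERNAL,cv2.CHAIN_APPROX_NONE); return c
def lid(d,z,pose=None,near=(264,209)):
    c=[k for k in whites(d['image']) if cv2.pointPolygonTest(k,near,False)>=0]
    k=max(c,key=cv2.contourArea).reshape(-1,2)
    w=cast(d,k,z,pose)[:,:2]
    (c0,(a,b),an)=cv2.minAreaRect((w*1000).astype(np.float32))
    return np.array(c0)/1000,(a,b),an
E
python3 - <<'E'
from h import *
d=pickle.load(open('d.pkl','rb'))
for n,near in(('top',(264,209)),('side',(282,188))):
    c,s,an=lid(d[n],0.1,near=near); print(n,c,s,an)
c,(a,b),an=lid(d['top'],0.1)
yaw=an if a<b else an+90
yaw=(yaw+90)%180-90
print('yaw of short(x) axis',yaw)
t=np.radians(yaw);M=np.array([[np.cos(t),-np.sin(t)],[np.sin(t),np.cos(t)]])
for n,p in zip('abcd',[(-.052,.066),(-.052,-.066),(.052,-.066),(.052,.066)]): print(n,c+M@p)
from station import ctrl
s=ctrl.read_state(); print(np.round(R.from_rotvec(s['ee_rot']).as_matrix(),3))
E
```

```text
top [0.45076978 0.13404997] (524.3262329101562, 441.8230285644531) 89.96060180664062
side [0.52037793 0.0078713 ] (184.5965118408203, 149.91297912597656) 60.758399963378906
yaw of short(x) axis -0.039398193359375
a [0.39881517 0.20008571]
b [0.3987244  0.06808574]
c [0.50272438 0.06801423]
d [0.50281515 0.2000142 ]
[[-0.914  0.406 -0.001]
 [ 0.406  0.914 -0.001]
 [-0.    -0.002 -1.   ]]
```

```bash
sed -i 's/(0,0,130),(180,50,255)/(0,0,TH),(180,60,255)/; s/^def whites/TH=140\ndef whites/' h.py
python3 - <<'E'
import h; from h import *
d=pickle.load(open('d.pkl','rb'))
im=d['top']['image'].copy(); print(im[209,215:235].tolist()[::2], im[150,220])
m=np.zeros(im.shape[:2],np.uint8); m[165:255,212:315]=1; m[239:,:255]=0
d['top']['image']=im*m[:,:,None]
for th in(110,140,170):
    h.TH=th; c,(a,b),an=lid(d['top'],0.1); print(th,c,a,b,an)
h.TH=140;c,(a,b),an=lid(d['top'],0.1)
yaw=an if a<b else an+90
yaw=(yaw+90)%180-90
print('yaw of short(x) axis',yaw)
t=np.radians(yaw);M=np.array([[np.cos(t),-np.sin(t)],[np.sin(t),np.cos(t)]])
for n,p in zip('abcd',[(-.052,.066),(-.052,-.066),(.052,-.066),(.052,.066)]): print(n,c+M@p)
E
```

```text
[[156, 148, 134], [156, 148, 135], [159, 151, 138], [203, 202, 189], [239, 242, 234], [242, 246, 239], [243, 247, 239], [243, 247, 239], [241, 244, 235], [240, 243, 235]] [128 120 108]
110 [0.5258028  0.00177451] 211.64834594726562 243.78433227539062 1.1553443670272827
140 [0.52593121 0.00994101] 211.02122497558594 228.2586212158203 0.88086998462677
170 [0.52550104 0.00205841] 180.03012084960938 131.12765502929688 61.002689361572266
yaw of short(x) axis 0.88086998462677
a [0.47292271 0.07513379]
b [ 0.47495201 -0.05685061]
c [ 0.57893972 -0.05525177]
d [0.57691042 0.07673263]
```

```bash
python3 - <<'E'
import h; from h import *
from station import ctrl
d=pickle.load(open('d.pkl','rb'))
for th in(190,205,220):
  for n,near in(('top',(264,209)),('side',(282,188))):
    h.TH=th; print(th,n,*lid(d[n],0.101,near=near))
h.TH=205;c,(a,b),an=lid(d['top'],0.101)
yaw=an+90 if a>b else an
yaw=(yaw+90)%180-90
t=np.radians(yaw);M=np.array([[np.cos(t),-np.sin(t)],[np.sin(t),np.cos(t)]])
P=[c+M@p for p in [(-.052,.066),(-.052,-.066),(.052,-.066),(.052,.066)]]
print(yaw,P)
s=ctrl.read_state();Rt=R.from_rotvec(s['ee_rot']).as_matrix()
print('tool x yaw',np.degrees(np.arctan2(Rt[1,0],Rt[0,0])))
for p in P: print('shift tool mm',Rt.T@(np.r_[p,.215]-s['ee_pos'])*1000)
E
```

```text
190 top [0.52577576 0.00143217] (177.26551818847656, 127.6710205078125) 60.64545822143555
190 side [0.51980548 0.00676051] (179.3309783935547, 146.35037231445312) 60.83428955078125
205 top [0.5264726  0.00107696] (174.927490234375, 126.31287384033203) 60.757659912109375
205 side [0.52488397 0.00190517] (175.77142333984375, 129.65586853027344) 60.888519287109375
220 top [0.52671411 0.00097487] (172.66673278808594, 124.46855163574219) 60.75582504272461
220 side [0.52606665 0.00173263] (174.9221649169922, 127.42156219482422) 60.888519287109375
-29.242340087890625 [array([0.51334071, 0.08406824]), array([ 0.4488581 , -0.03110985]), array([ 0.53960448, -0.08191433]), array([0.60408709, 0.03326377])]
tool x yaw 156.0641096936881
shift tool mm [-435.08137538 -389.46369685   88.72659645]
shift tool mm [-422.87366225 -520.89783205   88.92621314]
shift tool mm [-526.42794849 -530.51600702   88.948809  ]
shift tool mm [-538.63566162 -399.08187183   88.74919231]
```

Request:
send_rows:
  dp:
    - [0,0,0]
    - [-0.9,-0.67,0]
    - [-0.9,-0.67,0]
    - [-0.9,-0.67,0]
    - [-0.9,-0.67,0]
    - [-0.9,-0.67,0]
    - [-0.9,-0.67,0]
    - [-0.9,-0.67,0]
  twist:
    - [0,0,0.118]
    - [0,0,0]
    - [0,0,0]
    - [0,0,0]
    - [0,0,0]
    - [0,0,0]
    - [0,0,0]
    - [0,0,0]
  hand: [1,1,1,1,1,1,1,1]

```text
t: 0.77
ee_pos: [0.3543, 0.4362, 0.3036]
ee_rot: [-0.793, -3.04, 0.001]
wrist_force: [1.3, -0.6, 0.3]
width: 0.0001
grasp_force: 0.0
```

Request:
send_rows:
  dp:
    - [-0.9,-0.67,0]
    - [-0.9,-0.67,0]
    - [-0.9,-0.67,0]
    - [-0.9,-0.67,0]
    - [-0.9,-0.67,0]
    - [-0.9,-0.67,0]
    - [-0.9,-0.67,0]
    - [-0.9,-0.67,0]
  twist:
    - [0,0,0]
    - [0,0,0]
    - [0,0,0]
    - [0,0,0]
    - [0,0,0]
    - [0,0,0]
    - [0,0,0]
    - [0,0,0]
  hand: [1,1,1,1,1,1,1,1]

```text
t: 1.43
ee_pos: [0.4458, 0.2314, 0.3037]
ee_rot: [-0.793, -3.04, 0.001]
wrist_force: [1.1, -0.1, 0.7]
width: 0.0002
grasp_force: 0.0
```

```bash
cat >> h.py <<'E'
C=dict(a=(.5133,.0841),b=(.4489,-.0311),c=(.5396,-.0819),d=(.6041,.0333))
def go(k,z):
    from station import ctrl
    s=ctrl.read_state();Rt=R.from_rotvec(s['ee_rot']).as_matrix()
    print(k,'t',s['t'],'pos',s['ee_pos'],'yaw',np.degrees(np.arctan2(Rt[1,0],Rt[0,0])),'F',np.round(s['wrist_force'],1),'w',s['width'],
     'units',np.round(Rt.T@(np.r_[C[k],z]-s['ee_pos'])/.025,2))
E
python3 -c "
from h import *
go('a',.215)"
```

```text
a t 1.4333 pos [0.4458141  0.23142534 0.30374658] yaw 150.75568339500208 F [ 1.1 -0.1  0.7] w 0.00023650837859500636 units [-5.24 -3.82  3.55]
```

Request:
send_rows:
  dp:
    - [-0.8,-0.6,0.2]
    - [-0.8,-0.6,0.5]
    - [-0.8,-0.6,0.6]
    - [-0.8,-0.6,0.6]
    - [-0.8,-0.6,0.6]
    - [-0.8,-0.6,0.6]
    - [-0.44,-0.22,0.45]
    - [0,0,0]
  twist:
    - [0,0,0]
    - [0,0,0]
    - [0,0,0]
    - [0,0,0]
    - [0,0,0]
    - [0,0,0]
    - [0,0,0]
    - [0,0,0]
  hand: [1,1,1,1,1,1,1,1]

```text
t: 2.1
ee_pos: [0.5134, 0.0821, 0.213]
ee_rot: [-0.799, -3.036, 0.005]
wrist_force: [0.2, 0.5, 0.4]
width: 0.0001
grasp_force: 0.0
```

```bash
python3 -c "
from h import *
from station import imaging
go('a',.185)
for n in ('wrist','side'):
  d=imaging.capture(n); pickle.dump(d,open(n+'1.pkl','wb'))
  cv2.imwrite('pics/%s1.png'%n,d['image'][:,:,::-1])
"
```

```text
a t 2.1 pos [0.51337477 0.08214853 0.21301923] yaw 150.49937675095174 F [0.2 0.5 0.4] w 6.569006112625568e-05 units [0.04 0.07 1.12]
```

View pics/wrist1.png

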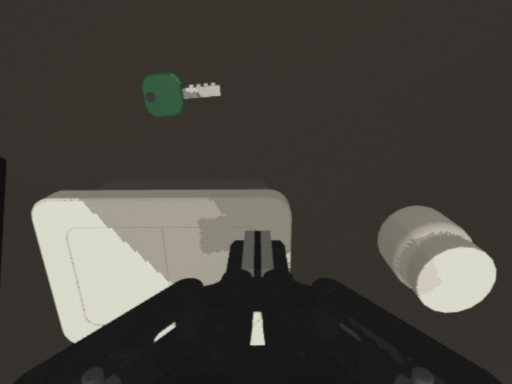

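View pics/side1.png

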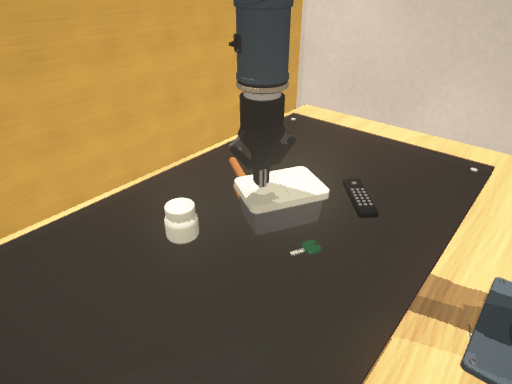

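Request:
send_rows:
  dp:
    - [0.04,0.07,0.4]
    - [0,0,0.4]
    - [0,0,0.4]
    - [0,0,0.1]
    - [0,0,0.1]
    - [0,0,0.1]
    - [0,0,0]
  twist:
    - [0,0,0.006]
    - [0,0,0]
    - [0,0,0]
    - [0,0,0]
    - [0,0,0]
    - [0,0,0]
    - [0,0,0]
  hand: [1,1,1,1,1,1,1]

```text
t: 2.78
ee_pos: [0.5131, 0.0876, 0.1773]
ee_rot: [-0.8, -3.038, 0.0]
wrist_force: [-0.7, -0.0, 0.4]
width: -0.0001
grasp_force: 0.0
```

Request:
send_rows:
  dp:
    - [0,0,0.06]
    - [0,0,0.06]
  twist:
    - [0,0,0]
    - [0,0,0]
  hand: [1,1]

```text
t: 2.95
ee_pos: [0.5134, 0.0875, 0.1748]
ee_rot: [0.8, 3.037, 0.0]
wrist_force: [-0.4, 0.5, 0.4]
width: -0.0001
grasp_force: 0.0
```

Request:
send_rows:
  dp:
    - [0,0,0.06]
    - [0,0,0.06]
  twist:
    - [0,0,0]
    - [0,0,0]
  hand: [1,1]

```text
t: 3.12
ee_pos: [0.513, 0.0878, 0.172]
ee_rot: [-0.8, -3.038, -0.001]
wrist_force: [-3.5, 1.6, 4.5]
width: -0.0005
grasp_force: 2.5
```

Request:
send_rows:
  dp:
    - [0,0,0.06]
    - [0,0,0.06]
  twist:
    - [0,0,0]
    - [0,0,0]
  hand: [1,1]

```text
t: 3.28
ee_pos: [0.5133, 0.0876, 0.1687]
ee_rot: [0.8, 3.038, 0.0]
wrist_force: [-0.2, -0.3, 0.3]
width: 0.0
grasp_force: 0.0
```

Request:
send_rows:
  dp:
    - [0,0,0.06]
    - [0,0,0.06]
  twist:
    - [0,0,0]
    - [0,0,0]
  hand: [1,1]

```text
t: 3.45
ee_pos: [0.5134, 0.0874, 0.1656]
ee_rot: [0.8, 3.037, 0.0]
wrist_force: [-2.1, -0.4, 10.2]
width: 0.0002
grasp_force: 4.8
```

Request:
send_rows:
  dp:
    - [0,0,0.05]
    - [0,0,0]
  twist:
    - [0,0,0]
    - [0,0,0]
  hand: [1,1]

```text
t: 3.62
ee_pos: [0.5135, 0.0874, 0.165]
ee_rot: [0.801, 3.037, 0.001]
wrist_force: [-2.6, 0.5, 11.3]
width: 0.0001
grasp_force: 5.5
```

```bash
python3 -c "
from h import *
go('b',.188)"
```

```text
b t 3.6167 pos [0.51347235 0.0874282  0.16496719] yaw 150.4632486074382 F [-2.6  0.5 11.3] w 6.667429803548185e-05 units [-0.09 -5.4  -0.92]
```

Request:
send_rows:
  dp:
    - [0,0,-0.6]
    - [0,0,-0.6]
    - [0,-0.9,0]
    - [0,-0.9,0]
    - [0,-0.9,0]
    - [0,-0.9,0]
    - [0,-0.9,0]
    - [-0.09,-0.8,0]
  twist:
    - [0,0,0]
    - [0,0,0]
    - [0,0,0]
    - [0,0,0]
    - [0,0,0]
    - [0,0,0]
    - [0,0,0]
    - [0,0,0]
  hand: [1,1,1,1,1,1,1,1]

```text
t: 4.28
ee_pos: [0.4488, -0.03, 0.1943]
ee_rot: [-0.801, -3.038, 0.001]
wrist_force: [1.3, 0.0, 0.3]
width: -0.0001
grasp_force: 0.0
```

Request:
send_rows:
  dp:
    - [0,0,0]
    - [0,0,0]
    - [0,0,0]
  twist:
    - [0,0,0]
    - [0,0,0]
    - [0,0,0]
  hand: [1,1,1]

```text
t: 4.53
ee_pos: [0.4503, -0.0286, 0.1944]
ee_rot: [0.8, 3.037, 0.001]
wrist_force: [-0.2, 0.3, -0.3]
width: -0.0002
grasp_force: 0.0
```

```bash
python3 -c "
from h import *
from station import imaging
go('b',.177)
d=imaging.capture('wrist'); cv2.imwrite('pics/w2.png',d['image'][:,:,::-1])
"
```

```text
b t 4.5333 pos [ 0.45031008 -0.02857504  0.19441578] yaw 150.47683005873955 F [-0.2  0.3 -0.3] w -0.000168150803521873 units [-0.   -0.12  0.7 ]
```

View pics/w2.png

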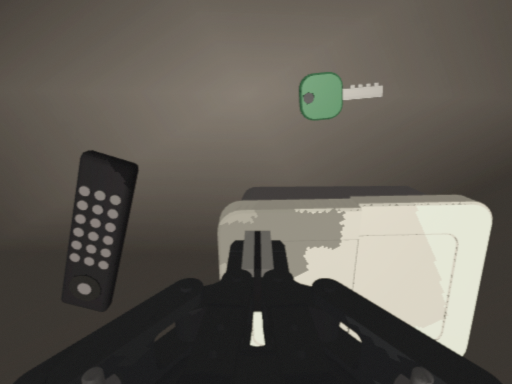

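Request:
send_rows:
  dp:
    - [0,-0.12,0.3]
    - [0,0,0.2]
    - [0,0,0.1]
    - [0,0,0.06]
    - [0,0,0.06]
  twist:
    - [0,0,0]
    - [0,0,0]
    - [0,0,0]
    - [0,0,0]
    - [0,0,0]
  hand: [1,1,1,1,1]

```text
t: 5.0
ee_pos: [0.4484, -0.0313, 0.1759]
ee_rot: [-0.8, -3.037, 0.0]
wrist_force: [0.7, -0.6, 0.7]
width: 0.0001
grasp_force: 0.0
```

Request:
send_rows:
  dp:
    - [0,0,0.06]
    - [0,0,0.06]
  twist:
    - [0,0,0]
    - [0,0,0]
  hand: [1,1]

```text
t: 5.17
ee_pos: [0.4483, -0.0314, 0.1734]
ee_rot: [-0.8, -3.038, -0.0]
wrist_force: [-2.2, 1.5, 5.9]
width: 0.0
grasp_force: 3.0
```

Request:
send_rows:
  dp:
    - [0,0,0.06]
    - [0,0,0.06]
  twist:
    - [0,0,0]
    - [0,0,0]
  hand: [1,1]

```text
t: 5.33
ee_pos: [0.4482, -0.0313, 0.1704]
ee_rot: [-0.8, -3.038, -0.0]
wrist_force: [0.2, 0.4, -0.4]
width: 0.0002
grasp_force: 0.0
```

Request:
send_rows:
  dp:
    - [0,0,0.06]
    - [0,0,0.06]
  twist:
    - [0,0,0]
    - [0,0,0]
  hand: [1,1]

```text
t: 5.5
ee_pos: [0.4486, -0.0316, 0.1673]
ee_rot: [0.8, 3.037, 0.0]
wrist_force: [0.1, 0.0, 0.1]
width: 0.0
grasp_force: 0.0
```

Request:
send_rows:
  dp:
    - [0,0,0.06]
    - [0,0,0.06]
    - [0,0,0]
  twist:
    - [0,0,0]
    - [0,0,0]
    - [0,0,0]
  hand: [1,1,1]

```text
t: 5.75
ee_pos: [0.4486, -0.0316, 0.1648]
ee_rot: [0.8, 3.037, 0.0]
wrist_force: [-1.5, 0.1, 11.2]
width: 0.0002
grasp_force: 5.6
```

```bash
python3 -c "
from h import *
go('c',.188)"
```

```text
c t 5.75 pos [ 0.44857411 -0.03157559  0.1647519 ] yaw 150.47152352797863 F [-1.5  0.1 11.2] w 0.0001577699066345244 units [-4.16  0.04 -0.93]
```

Request:
send_rows:
  dp:
    - [0,0,-0.6]
    - [0,0,-0.6]
    - [-0.8,0,0]
    - [-0.9,0,0]
    - [-0.9,0,0]
    - [-0.9,0,0]
    - [-0.66,0.04,0]
    - [0,0,0]
  twist:
    - [0,0,0]
    - [0,0,0]
    - [0,0,0]
    - [0,0,0]
    - [0,0,0]
    - [0,0,0]
    - [0,0,0]
    - [0,0,0]
  hand: [1,1,1,1,1,1,1,1]

```text
t: 6.42
ee_pos: [0.5422, -0.0837, 0.1943]
ee_rot: [0.802, 3.035, -0.001]
wrist_force: [0.3, -0.7, -0.1]
width: -0.0001
grasp_force: 0.0
```

Request:
send_rows:
  dp:
    - [0,0,0]
    - [0,0,0.2]
    - [0,0,0.2]
    - [0,0,0.1]
    - [0,0,0]
  twist:
    - [0,0,0]
    - [0,0,0]
    - [0,0,0]
    - [0,0,0]
    - [0,0,0]
  hand: [1,1,1,1,1]

```text
t: 6.83
ee_pos: [0.5386, -0.0814, 0.1811]
ee_rot: [-0.799, -3.037, 0.0]
wrist_force: [-0.1, 0.1, 0.1]
width: -0.0
grasp_force: 0.0
```

```bash
python3 -c "
from h import *
go('c',.177)"
```

```text
c t 6.8333 pos [ 0.5385885  -0.08143611  0.1810909 ] yaw 150.51170512133055 F [-0.1  0.1  0.1] w -3.699658673815995e-05 units [-0.04  0.    0.16]
```

Request:
send_rows:
  dp:
    - [0,0,0.1]
    - [0,0,0.06]
    - [0,0,0.06]
  twist:
    - [0,0,0]
    - [0,0,0]
    - [0,0,0]
  hand: [1,1,1]

```text
t: 7.08
ee_pos: [0.5394, -0.0818, 0.1763]
ee_rot: [0.8, 3.038, 0.0]
wrist_force: [-0.1, -0.8, 0.2]
width: 0.0002
grasp_force: 0.0
```

Request:
send_rows:
  dp:
    - [0,0,0.06]
    - [0,0,0.06]
  twist:
    - [0,0,0]
    - [0,0,0]
  hand: [1,1]

```text
t: 7.25
ee_pos: [0.5399, -0.0819, 0.1737]
ee_rot: [0.8, 3.037, 0.0]
wrist_force: [0.4, -0.2, 5.8]
width: 0.0001
grasp_force: 2.8
```

Request:
send_rows:
  dp:
    - [0,0,0.06]
    - [0,0,0.06]
  twist:
    - [0,0,0]
    - [0,0,0]
  hand: [1,1]

```text
t: 7.42
ee_pos: [0.5402, -0.0821, 0.1708]
ee_rot: [0.8, 3.036, 0.0]
wrist_force: [1.7, -0.0, 2.0]
width: -0.0
grasp_force: 0.7
```

Request:
send_rows:
  dp:
    - [0,0,0.06]
    - [0,0,0.06]
  twist:
    - [0,0,0]
    - [0,0,0]
  hand: [1,1]

```text
t: 7.58
ee_pos: [0.5391, -0.0818, 0.1671]
ee_rot: [-0.8, -3.037, 0.0]
wrist_force: [-0.1, 0.4, 0.5]
width: -0.0001
grasp_force: 0.0
```

Request:
send_rows:
  dp:
    - [0,0,0.06]
    - [0,0,0.06]
    - [0,0,0]
  twist:
    - [0,0,0]
    - [0,0,0]
    - [0,0,0]
  hand: [1,1,1]

```text
t: 7.83
ee_pos: [0.5392, -0.0818, 0.1647]
ee_rot: [-0.8, -3.038, -0.0]
wrist_force: [-1.5, -0.2, 8.7]
width: -0.0002
grasp_force: 4.8
```

```bash
python3 -c "
from h import *
go('d',.188)"
```

```text
d t 7.8333 pos [ 0.53922976 -0.08182044  0.16470424] yaw 150.4790434531651 F [-1.5 -0.2  8.7] w -0.00018190492097529802 units [ 0.01  5.29 -0.93]
```

Request:
send_rows:
  dp:
    - [0,0,-0.6]
    - [0,0,-0.6]
    - [0,0.9,0]
    - [0,0.9,0]
    - [0,0.9,0]
    - [0,0.9,0]
    - [0,0.9,0]
    - [0,0.78,0]
  twist:
    - [0,0,0]
    - [0,0,0]
    - [0,0,0]
    - [0,0,0]
    - [0,0,0]
    - [0,0,0]
    - [0,0,0]
    - [0,0,0]
  hand: [1,1,1,1,1,1,1,1]

```text
t: 8.5
ee_pos: [0.6048, 0.0346, 0.194]
ee_rot: [-0.799, -3.038, -0.0]
wrist_force: [0.1, 0.2, 1.0]
width: -0.0002
grasp_force: 0.0
```

Request:
send_rows:
  dp:
    - [0,0,0]
    - [0,0,0]
    - [0,0,0.2]
    - [0,0,0.2]
    - [0,0,0.1]
    - [0,0,0]
  twist:
    - [0,0,0]
    - [0,0,0]
    - [0,0,0]
    - [0,0,0]
    - [0,0,0]
    - [0,0,0]
  hand: [1,1,1,1,1,1]

```text
t: 9.0
ee_pos: [0.6037, 0.0321, 0.181]
ee_rot: [-0.802, -3.036, 0.001]
wrist_force: [0.1, -0.4, -0.6]
width: -0.0002
grasp_force: 0.0
```

```bash
python3 -c "
from h import *
go('d',.177)"
```

```text
d t 9.0 pos [0.60373591 0.03207648 0.18099822] yaw 150.41293435272317 F [ 0.1 -0.4 -0.6] w -0.00021685820933625997 units [0.01 0.05 0.16]
```

Request:
send_rows:
  dp:
    - [0,0,0.1]
    - [0,0,0.06]
    - [0,0,0.06]
  twist:
    - [0,0,0]
    - [0,0,0]
    - [0,0,0]
  hand: [1,1,1]

```text
t: 9.25
ee_pos: [0.6044, 0.0328, 0.1763]
ee_rot: [0.801, 3.038, 0.0]
wrist_force: [-0.2, 0.2, 0.6]
width: 0.0
grasp_force: 0.0
```

Request:
send_rows:
  dp:
    - [0,0,0.06]
    - [0,0,0.06]
  twist:
    - [0,0,0]
    - [0,0,0]
  hand: [1,1]

```text
t: 9.42
ee_pos: [0.6048, 0.0327, 0.1738]
ee_rot: [0.8, 3.037, 0.0]
wrist_force: [-1.4, -1.2, 7.3]
width: 0.0001
grasp_force: 3.2
```

Request:
send_rows:
  dp:
    - [0,0,0.06]
    - [0,0,0.06]
  twist:
    - [0,0,0]
    - [0,0,0]
  hand: [1,1]

```text
t: 9.58
ee_pos: [0.6052, 0.0325, 0.1709]
ee_rot: [0.8, 3.036, 0.0]
wrist_force: [2.6, -1.6, 2.0]
width: -0.0003
grasp_force: 1.0
```

Request:
send_rows:
  dp:
    - [0,0,0.06]
    - [0,0,0.06]
  twist:
    - [0,0,0]
    - [0,0,0]
  hand: [1,1]

```text
t: 9.75
ee_pos: [0.6042, 0.0332, 0.1671]
ee_rot: [-0.8, -3.037, 0.0]
wrist_force: [0.3, 0.6, -0.0]
width: 0.0004
grasp_force: 0.0
```

Request:
send_rows:
  dp:
    - [0,0,0.06]
    - [0,0,0.06]
    - [0,0,0]
  twist:
    - [0,0,0]
    - [0,0,0]
    - [0,0,0]
  hand: [1,1,1]

```text
t: 10.0
ee_pos: [0.6043, 0.0332, 0.1646]
ee_rot: [-0.8, -3.038, -0.0]
wrist_force: [-1.6, 0.0, 6.7]
width: 0.0002
grasp_force: 3.5
```

Request:
send_rows:
  dp:
    - [0,0,-0.6]
    - [0,0,-0.9]
    - [0,0,-0.9]
    - [0,0,-0.9]
    - [0,0,-0.9]
    - [0,0,-0.9]
    - [0.5,0.9,0]
    - [0.7,0.9,0]
  twist:
    - [0,0,0]
    - [0,0,0]
    - [0,0,0]
    - [0,0,0]
    - [0,0,0]
    - [0,0,0]
    - [0,0,0]
    - [0,0,0]
  hand: [1,1,1,1,1,1,1,1]

```text
t: 10.67
ee_pos: [0.6016, 0.0853, 0.2935]
ee_rot: [0.806, 3.033, 0.001]
wrist_force: [0.2, 1.7, -0.9]
width: 0.0004
grasp_force: 0.0
```

Request:
send_rows:
  dp:
    - [0.8,0.9,0]
    - [0.8,0.9,0]
    - [0.8,0.9,0]
    - [0.8,0.9,0]
    - [0.8,0.9,0]
    - [0.8,0.9,0]
    - [0.8,0.9,0]
    - [0.8,0.9,0]
  twist:
    - [0,0,0]
    - [0,0,0]
    - [0,0,0]
    - [0,0,0]
    - [0,0,0]
    - [0,0,0]
    - [0,0,0]
    - [0,0,0]
  hand: [1,1,1,1,1,1,1,1]

```text
t: 11.33
ee_pos: [0.5492, 0.3238, 0.2915]
ee_rot: [-0.8, -3.037, 0.001]
wrist_force: [2.0, -0.2, -0.8]
width: -0.0002
grasp_force: 0.0
```

Request:
send_rows:
  dp:
    - [0.8,0.8,0]
    - [0.8,0.8,0]
    - [0.5,0.5,0]
    - [0.3,0.3,0]
    - [0,0,0]
    - [0,0,0]
    - [0,0,0]
    - [0,0,0]
  twist:
    - [0,0,0]
    - [0,0,0]
    - [0,0,0]
    - [0,0,0]
    - [0,0,0]
    - [0,0,0]
    - [0,0,0]
    - [0,0,0]
  hand: [1,1,1,1,1,1,1,1]

```text
t: 12.0
ee_pos: [0.5284, 0.4021, 0.2921]
ee_rot: [0.804, 3.036, -0.001]
wrist_force: [-0.3, -0.3, -0.2]
width: -0.0001
grasp_force: 0.0
```

```bash
python3 - <<'E'
import h; from h import *
from station import imaging
h.TH=205
o=pickle.load(open('d.pkl','rb'))
for n,near in(('top',(264,209)),('side',(282,188))):
    d=imaging.capture(n); print(n,lid(o[n],.101,near=near),lid(d,.094,near=near))
    x=np.vstack([o[n]['image'],d['image']])[:,:,::-1] if 0 else None
    if n=='side':
        f=lambda i:cv2.resize(i[150:250,220:345,::-1],None,fx=3,fy=3,interpolation=cv2.INTER_CUBIC)
        cv2.imwrite('pics/cmp.png',np.hstack([f(o[n]['image']),f(d['image'])]))
    else:
        df=cv2.absdiff(o[n]['image'],d['image']).max(2)
        cv2.imwrite('pics/end_top.png',d['image'][:,:,::-1])
E
```

```text
top (array([0.5264726 , 0.00107696]), (174.927490234375, 126.31287384033203), 60.757659912109375) (array([0.52615796, 0.00142986]), (174.80270385742188, 126.15552520751953), 60.636051177978516)
side (array([0.52488397, 0.00190517]), (175.77142333984375, 129.65586853027344), 60.888519287109375) (array([0.5230451 , 0.00485861]), (175.2008056640625, 128.7519989013672), 61.076622009277344)
```

View pics/cmp.png

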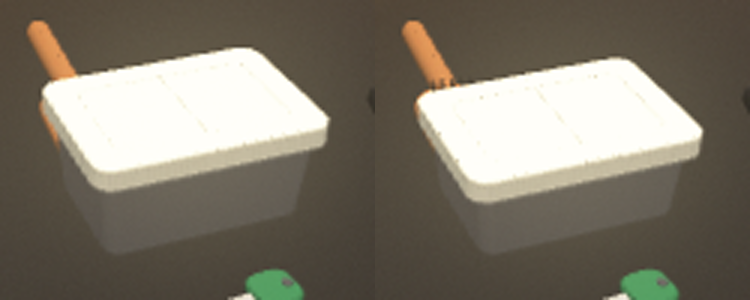

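View pics/end_top.png

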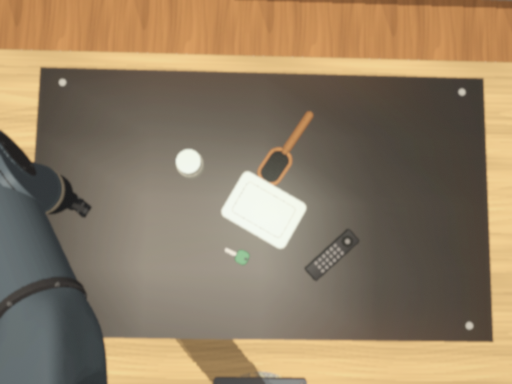

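The comparison picture shows the lid dropped about 10 px (roughly 9 mm) at all four corners. It sits level, and the tub, jar, remote, brush and key are where they were. In the top view the hand is clear at the left.

```bash
python3 -c "
from station import ctrl
print(ctrl.job_done())"
```

```text
the job is handed in; nothing more can be done
None
```

I pressed the lid's four corners (a, b, c, d) one at a time until each snap gave way and went firm at its home height; the lid sits level, nothing else moved, the hand is clear, and the job was handed in at about 12 s.

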